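# Pin the bench torch and lock it with its R-clip

### The arm

A 6-joint arm with a two-finger parallel gripper is mounted at the origin on the work surface. World frame = base frame: x ahead of the robot, y to its left, z up, the work surface at z = 0. Lengths are in m, angles in rad, forces in N, time in s.
With the tool pointing down it reaches from about 0.375 to 0.925 m from the base axis. Payload 5.7 kg.
Tool frame: the origin (TCP) lies midway between the tips of the shut fingers; the grasp point (between the pads) lies 19 mm behind it (bot.grip_point_offset is the distance from the TCP to the grasp point, in m); z points along the fingers, y is the line along which they close (so a half turn about z gives the same grasp; the last joint's range is limited). The gripper opens to 88 mm and grips with 3 to 60 N. Pads are 20 mm wide; open, the fingers measure 115 mm over their backs; the gripper's body (75 mm by 178 mm) begins 61 mm behind the grasp point.
Start: joints at [-1.397, 0.359, 1.51, -0, 1.272, -0.115], TCP at [0.171, -0.575, 0.223] pointing down, gripper open.
Joint ranges: [-2.97, 2.97], [-1.01, 2.36], [0.21, 2.38], [-0.96, 4.11], [0.2, 2.71], [-2.98, 2.98]. Speed limits (rad/s): [2.39, 2.39, 3.14, 3.14, 3.14, 3.14].

### API

Orientations are given as [roll, pitch, yaw] about the fixed x, y, z axes, in that order (R = Rz(yaw) Ry(pitch) Rx(roll)).
In Python, from station import status, eyes, bot gives the robot as it stands.
- The arm moves only by the tool carry_out, never from a script. Its argument "steps" is a list of rows, each an object of numbers: "tx", "ty", "tz": the shift along the world's x, y, z scaled (see below); "wx", "wy", "wz": the turn, a rotation vector about the world's x, y, z scaled (see below); "hand": the opening in per cent of the stroke, from 0 (shut) to 100 (fully open). In form: [{"tx": .., "ty": .., "tz": .., "wx": .., "wy": .., "wz": .., "hand": ..}, ...]. A call has exactly 10 rows; each row shifts and turns the commanded pose from where the row before left it; what a row does not reach is not made up. The controller multiplies each number of a shift by 20 mm and each number of a turn by 0.08 rad. A row lasts 1/10 s, in which the tool goes at most 50 mm and 8.59 degrees, less where a joint would pass 70% of its speed; a pose out of reach is approached as far as the arm can. A call with a number of a shift or a turn outside -1 to 1 is refused whole. A call with a gripper value outside its range is refused whole. The fingers move at their own pace and stop on an object; "squeeze" is the grip in N (left out, the last holds). Time passes only in rows, so rows that do not move let the fingers close, or fill a call up. It gives the time, the measured TCP pose, the force, the opening and the grip force at its end, in the units of the state.
- status.sense(): the state, without advancing time (a new reading comes with each control period).
- eyes.read_camera(name): name is "scene" or "top" or "wrist"; returns the picture (480x640x3 uint8, red, green, blue); there is no depth.
- eyes.calibration(name): a dict with "K" (3x3 intrinsics, pixels), "position" and "orientation" of the camera in the world. Camera axes: x right, y down, z forward; pixel columns grow to the right and rows downward; lengths in m; the calibration is good to about 2 mm. A picture is of the moment at which its call begins: read the wrist's pose just before it. calibration takes no time and is no camera call; for the wrist camera it gives the pose at the moment of the call.
- bot.job_done(): hands the job in; it is judged then, once.
The state is a dict: "t": time; "joint_pos": joint angles; "joint_vel": joint speeds; "joint_efforts": joint torques, N m; "position": TCP position; "orientation": TCP orientation; "force": force on the tool from outside, world axes, zero at the start; "ft_torque": the same for the moment, N m; "width": finger opening in m; "gripper_force": force on a finger pad.
Only numpy, scipy, OpenCV 4.12 (cv2) and the standard library are available. Lean on these libraries where they do the work, as an engineer would, in place of code of your own. Each camera call takes 0.05 s, during which the arm holds its last target. There are 200 camera calls.

### The job

The pivot pin of the bench torch has worked its way out of the yoke. Push the pin fully home by its head, then take the R-clip from its wooden stand and push its straight leg down through the pin's cross-hole, without forcing it, until the bent leg has ridden over the shaft and snapped round it and the clip is fully down. Let go, and leave the jar, the paddle and the dish where they are.

Things in the scene. Friction and masses are not known exactly. Their poses are not given: they have to be found in the camera images.
- yoke: Fixed steel torch yoke: base 120 x 130 x 10 mm and two grey upright cheeks (44 mm along x, 10 mm thick, tops 98 mm high, outer faces at y = +40 and -40 mm). A brass torch lies along x between them, x -97 to +100 mm, under 66 mm high, its lug up to 95 mm. Origin: centre of the underside, z up. The pin's axis runs along y at x = 0, 80 mm up.
- home (a point): Fixed point of the yoke (same axes): where the pin's origin is when the pin is home, 56 mm from the yoke's middle towards -y, 80 mm up. There the cross-hole, 7.4 mm square and vertical right through, is 16 mm outside the cheek; its mouth is 12 mm above this point, but up to 6 mm off along x (play), to be felt or seen. The shaft's free end is 16 mm beyond it.
- pin: Steel clevis pin along y in the yoke, shaft 24 mm in diameter; slides along y (4 N drag), starts drawn out 26 to 42 mm to +y; home, its head is hard against the cheek. Origin: where its cross-hole would be without play. The bores are worn: the free end, hole included, really lies up to 6 mm off to either side (along x), which this pose does not show; about 14 N sideways shifts it.
- pin_head (a point): Centre of the outer face of the pin's head (34 mm in diameter, 12 mm thick), 108 mm from the hole's centre towards +y. Push here towards -y.
- clip: Double-coil R-clip of 6 mm steel wire, 109 mm long, 85 g (hidden mass varies a little), legs down in the stand. Origin: the point of the straight leg that is in the hole's centre when home, z up the leg to the coil, x towards the bent leg, y across the clip; home, its y lies along the pin's y, either way round. A stop under the coil meets the shaft's top with the origin 0 to 1.5 mm too low.
- clip_coil (a point): Centre of the clip's coil, the place to grip: a flat-faced ring 30 mm in outer diameter, 14 mm thick along the clip's y. At x = +7, z = +46 mm of the clip.
- clip_tip (a point): End of the straight leg (6 mm thick, cut almost flat), 48 mm below the clip's origin.
- clip_throat (a point): Narrowest point of the bent leg, at x = +10.5, z = -14 mm of the clip when relaxed: 4.5 mm too little room for the shaft, so it must ride over it. Beyond it the leg flares out, to x = +19.5, z = -27 mm. Riding over takes 5 to 12 N of push, less past the widest part. Clip-to-pin contact forces (all contacts added, the spring pinch of up to 25 N included) over 40 N count as forcing.
- clip_spring (a joint): How far the springy bent leg is spread, rad: 0 relaxed, about 0.13 as the throat crosses the shaft's widest part, near 0 once snapped round it.
- stand: Fixed wooden block 64 x 44 mm, 50 mm tall, with a slot along x, 8.4 mm wide and open on top, where the clip's legs stand loosely. Origin: at the underside, 8 mm from the block's middle towards -x, straight below the clip's straight leg (clip origin 54 mm above it, same axes).
- jar: Bystander: lidded green glass jar, 56 mm in diameter, 85 mm tall. Origin: centre of its underside.
- paddle: Bystander: flat shaping paddle with wooden handle, 200 mm long, lying on the bench. Origin: underside, along its length.
- dish: Bystander: small white ceramic bowl, 64 mm in diameter, 26 mm tall. Origin: centre of its underside.
Things that resemble listed ones, but are neither listed nor needed, are in the scene too. Of the things like the yoke, leave any that is red; of the rest the larger one is meant.

How it is judged:
On the way, in this order (a step that is already met when the one before it is completed fails the run):
1. the pin is pushed home in the yoke (y of pin in the frame of yoke below -0.0535 m), for 0.2 s.
2. the clip's straight leg is in the cross-hole (z of clip in the frame of pin below 0.05 m and horizontal distance between clip and pin below 0.009 m and angle between the z axis of clip and the z axis of pin, either way round below 0.2 rad), for 0.05 s.
At the end, for the whole second after the job is handed in: Pin within 3 mm of home; clip origin within 5 mm in height and 9 mm sideways (play included) of the hole's nominal centre, upright within 0.2 rad, across the shaft within 0.35 rad; bent leg sprung back (spread under 0.06 rad); clip at rest and released (y of pin in the frame of yoke below -0.053 m and z of clip in the frame of pin between -0.005 and 0.005 m and horizontal distance between clip and pin below 0.009 m and angle between the z axis of clip and the z axis of pin, either way round below 0.2 rad and angle between the y axis of clip and the y axis of pin, either way round below 0.35 rad and value of joint clip_spring below 0.06 rad and linear speed of clip below 0.02 m/s); the robot touches nothing.
It fails at once if the clip is forced against the pin (more than 40 N) (contact force between clip and pin above 40 N).
It fails at once if the jar, the paddle or the dish is moved more than 25 mm (distance of any of jar, paddle, dish from where it was at the start of the episode above 0.025 m).
It also fails if it takes over 72 s, if anything falls off the work surface, if the arm or the gripper's body presses on something with over 40 N, if the wrist force passes 120 N, or if a joint passes its speed limit or range.

## Working session

There is one attempt and no reset: what is moved stays moved. The work goes in short steps, Python scripts to look and compute and a tool call to move; the robot and the scene stay as the last step left them, time stands still between calls to the robot, and variables do not carry over. Pictures are saved under pics/ and viewed, at most 10 in all, crops included, and the job is handed in when it is done.

Besides the shell and the picture viewer there is one more tool, called after "Emit:" as name(argument=value, ...) on one line, values as JSON. carry_out: Moves the arm, as the interface text tells. Shifts and turns lie within -1 to 1; 1 stands for 20 mm of shift or 0.08 rad of turn. Its arguments: {"type":"object","properties":{"steps":{"type":"array"},"squeeze":{"type":"number"}},"required":["steps"]}

```bash
mkdir -p pics
python3 - <<'E'
from station import status, eyes, bot
import cv2,json
s=status.sense();print(s)
for n in("scene","top"):
    c=eyes.calibration(n);print(n,c)
    cv2.imwrite(f"pics/{n}0.png",eyes.read_camera(n)[:,:,::-1])
E
```

```text
{'t': 0.0, 'joint_pos': array([-1.39707064e+00,  3.59486416e-01,  1.51142767e+00,  1.08045732e-05,
        1.27247863e+00, -1.15095495e-01]), 'joint_vel': array([ 3.03143859e-04, -9.65219375e-04, -1.18191869e-06, -2.04893417e-03,
        5.68558962e-04,  8.87721491e-04]), 'joint_efforts': array([-3.77761462e-03, -5.15394616e+01, -2.70727497e+01,  6.71387091e-02,
        3.47180979e-02, -1.40632087e-04]), 'position': array([ 0.17077375, -0.5744718 ,  0.22182247]), 'orientation': array([-3.13980569e+00, -2.16974384e-04,  2.88817802e-01]), 'force': array([0.32858391, 0.2207637 , 0.11137583]), 'ft_torque': array([-0.04874509,  0.00014729,  0.03420557]), 'gripper_force': 0.0, 'width': 0.08778388473186419}
scene {'K': array([[496.23074182,   0.        , 314.85233826],
       [  0.        , 496.23074182, 232.13565914],
       [  0.        ,   0.        ,   1.        ]]), 'position': array([1.01462199, 0.22357608, 0.76524666]), 'orientation': array([-2.50602759,  0.01674869,  2.03184357])}
top {'K': array([[499.52144476,   0.        , 324.13579395],
       [  0.        , 499.52144476, 244.1701662 ],
       [  0.        ,   0.        ,   1.        ]]), 'position': array([ 0.37415715, -0.00807951,  0.98438566]), 'orientation': array([-2.92978001, -0.00411571, -1.57113449])}
```

View pics/scene0.png

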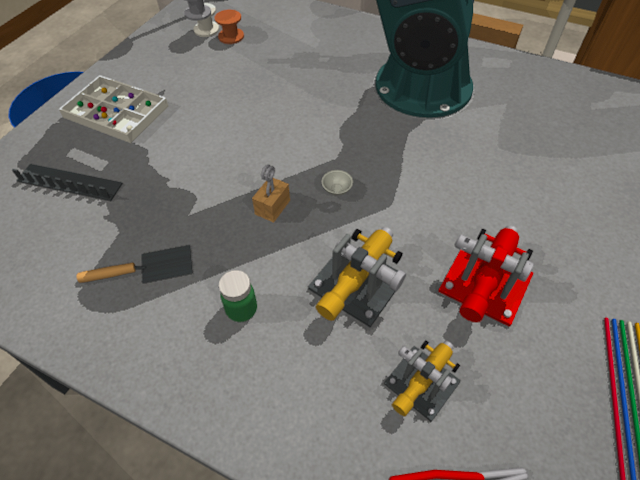

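View pics/top0.png

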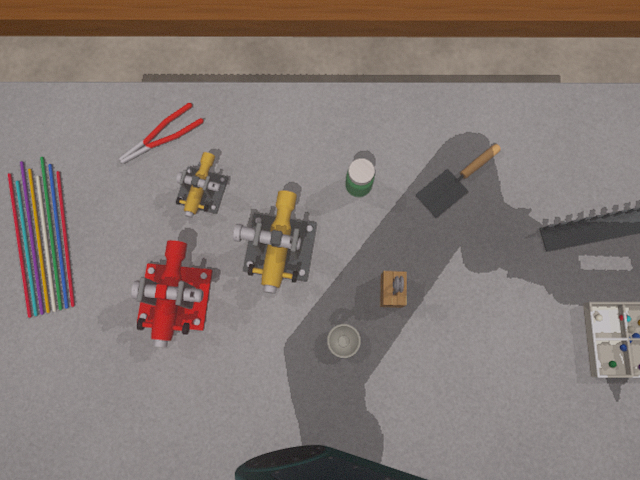

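Scene: the wanted yoke is the larger grey/brass one at (357,275), with the stand at (270,198), jar at (238,296) and dish at (337,182). Top: yoke at (278,242) with the pin head at (240,233) on the +y side, stand at (395,288), dish at (344,341), jar at (360,177). Next I'll enlarge these.

Run:
```python
import cv2,numpy as np
a=cv2.imread("pics/top0.png");b=cv2.imread("pics/scene0.png")
def cr(i,x,y,w,h): return cv2.resize(i[y:y+h,x:x+w],(400,300),interpolation=cv2.INTER_CUBIC)
m=np.vstack([np.hstack([cr(a,215,185,133,100) ,cr(a,362,260,66,50)]),np.hstack([cr(b,295,225,133,100),cr(b,230,158,88,66)])])
cv2.imwrite("pics/mos.png",m)
```

```text
(no output)
```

View pics/mos.png

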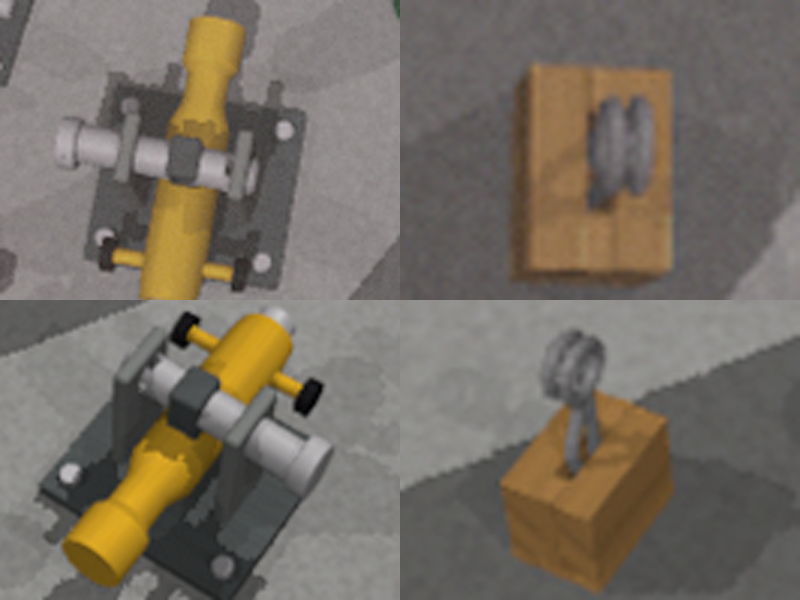

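The crops show the yoke base corners and pin clearly, with the yoke turned about -0.17 rad. The stand is aligned with x and the coil is near its middle. I'll fit the poses from the corners read off here.

```bash
cat > h.py <<'E'
import numpy as np,cv2
from scipy.spatial.transform import Rotation as R
from scipy.optimize import least_squares
from station import status, eyes, bot
def cal(n):
    c=eyes.calibration(n);return c['K'],np.array(c['position']),R.from_euler('xyz',c['orientation']).as_matrix()
def proj(C,P):
    K,p,M=C;q=(np.atleast_2d(P)-p)@M@K.T;return q[:,:2]/q[:,2:]
def ray(C,uv,z):
    K,p,M=C;d=M@np.linalg.solve(K,[*uv,1]);return p+d*(z-p[2])/d[2]
def body(v,P):
    return R.from_euler('z',v[2]).apply(P)+[v[0],v[1],0]
def fit(obs,v0):  # obs: list of (C,P,uv)
    f=lambda v:np.concatenate([(proj(C,body(v,P))-uv).ravel() for C,P,uv in obs])
    s=least_squares(f,v0,loss='soft_l1');return s.x,f(s.x).reshape(-1,2)
E
python3 - <<'E'
from h import *
T=cal('top');S=cal('scene')
tA=lambda a:np.array(a)/3.0075+[215,185]
tB=lambda a:(np.array(a)-[400,0])/6.06+[362,260]
sA=lambda a:(np.array(a)-[0,300])/3.0075+[295,225]
sB=lambda a:(np.array(a)-[400,300])/4.545+[230,158]
B=lambda *a:np.array(a)/1000.
v,r=fit([(T,B([60,65,10],[60,-65,10],[-60,-65,10],[-60,65,10]),tA([(112,78),(307,112),(275,290),(85,258)])),
 (S,B([60,-65,10],[60,65,10]),sA([(40,492),(228,598)]))],[.4,.1,-.17])
print('yoke',v,r.round(1).tolist())
for nm,y in(('face',52+34),):
  print(proj(T,body(v,B([0,y,80])))-[215,185])
print('headface in yoke(top)',(R.from_euler('z',-v[2]).apply(ray(T,tA((58,141)),.08)-[v[0],v[1],0])))
print('headface (scene)',(R.from_euler('z',-v[2]).apply(ray(S,sA((315,470)),.08)-[v[0],v[1],0])))
w,r=fit([(T,B([32,22,50],[32,-22,50],[-32,-22,50],[-32,22,50]),tB([(530,65),(672,70),(672,270),(528,272)])),
 (S,B([32,22,50],[32,-22,50],[-32,-22,50],[-32,22,50]),sB([(597,515),(502,487),(575,393),(668,420)]))],[.27,-.14,0])
print('stand centre',w,r.round(1).tolist())
for sg in(1,-1):
  P=body(w,B([sg*-8,0,50],[sg*-8,0,85],[sg*-1,0,100],[sg*4,0,50]))
  print(sg,((proj(S,P)-[230,158])*4.545+[400,300]).round(0).tolist(),((proj(T,P)-[362,260])*6.06+[400,0]).round(0).tolist())
for n,c,z in(('jar',(361,185),0.04),('dish',(344,341),.02)):print(n,ray(T,c,z))
E
```

```text
yoke [ 0.58064427  0.07736635 -0.15292038] [[0.4, 1.2], [-1.0, -0.6], [0.2, -1.3], [-1.7, -0.7], [-0.8, -3.8], [0.2, -0.5]]
[[15.51251864 45.92962433]]
headface in yoke(top) [-0.00071916  0.0787215   0.08      ]
headface (scene) [0.00339134 0.07785514 0.08      ]
stand centre [ 0.49235382 -0.14398618 -0.00268869] [[-1.2, -0.4], [-1.4, -1.1], [-0.3, -0.2], [-0.1, -0.6], [-1.0, -0.7], [-0.3, -2.4], [0.4, -4.1], [-0.3, -2.8]]
1 [[594.0, 429.0], [587.0, 372.0], [575.0, 358.0], [580.0, 448.0]] [[597.0, 191.0], [614.0, 177.0], [620.0, 147.0], [596.0, 152.0]]
-1 [[575.0, 454.0], [567.0, 398.0], [572.0, 361.0], [589.0, 435.0]] [[595.0, 139.0], [612.0, 124.0], [620.0, 140.0], [597.0, 178.0]]
jar [ 0.69741381 -0.08525149  0.04      ]
dish [ 0.39376674 -0.04971916  0.02      ]
```

Emit:
carry_out(steps=[{"tx": 0.7,"ty": 1,"wz": 0.5,"hand": 100},{"tx": 0.7,"ty": 1,"wz": 0.5,"hand": 100},{"tx": 0.7,"ty": 1,"wz": 0.5,"hand": 100},{"tx": 0.7,"ty": 1,"wz": 0.5,"hand": 100},{"tx": 0.7,"ty": 1,"wz": 0.5,"hand": 100},{"tx": 0.7,"ty": 1,"wz": 0.5,"hand": 100},{"tx": 0.7,"ty": 1,"wz": 0.5,"hand": 100},{"tx": 0.7,"ty": 1,"wz": 0.5,"hand": 100},{"tx": 0.7,"ty": 1,"wz": 0.5,"hand": 100},{"tx": 0.7,"ty": 1,"wz": 0.5,"hand": 100}])

```text
invalid input at $.steps[0]: expected keys tx, ty, tz, wx, wy, wz, hand
```

Emit:
carry_out(steps=[{"tx": 0.6,"ty": 1,"wz": 0.5,"hand": 100},{"tx": 0.6,"ty": 1,"wz": 0.5,"hand": 100},{"tx": 0.6,"ty": 1,"wz": 0.5,"hand": 100},{"tx": 0.6,"ty": 1,"wz": 0.5,"hand": 100},{"tx": 0.6,"ty": 1,"wz": 0.5,"hand": 100},{"tx": 0.6,"ty": 1,"wz": 0.5,"hand": 100},{"tx": 0.6,"ty": 1,"wz": 0.5,"hand": 100},{"tx": 0.6,"ty": 0.5,"wz": 0.5,"hand": 100},{"hand": 0},{"hand": 0}])

```text
invalid input at $.steps[0]: expected keys tx, ty, tz, wx, wy, wz, hand
```

Run:
```python
from h import *
s=status.sense();print(s['position'],s['orientation'],s['joint_pos'])
C=cal('wrist');print(C)
cv2.imwrite("pics/w1.png",eyes.read_camera('wrist')[:,:,::-1])
w=[.49235,-.14399,-.0027]
for sg in(1,-1): print(proj(C,body(w,np.array([[-8*sg,0,50],[-8*sg,0,100],[0,0,100]])/1e3)))
```

```text
[ 0.17077339 -0.57453119  0.22190053] [-3.13994334e+00 -1.91297045e-04  2.88800131e-01] [-1.39708227e+00  3.59424130e-01  1.51131999e+00  6.66752072e-07
  1.27250890e+00 -1.15086428e-01]
(array([[370.27111911,   0.        , 320.35036619],
       [  0.        , 370.27111911, 238.2662687 ],
       [  0.        ,   0.        ,   1.        ]]), array([ 0.23376306, -0.55661484,  0.38352252]), array([[ 0.28564176, -0.93030585, -0.23008655],
       [-0.95833466, -0.2777531 , -0.06669259],
       [-0.00186275,  0.2395501 , -0.97088222]]))
[[-181.21965713 -425.25912016]
 [-309.48931999 -571.37597253]
 [-311.10763575 -593.91307336]]
[[-181.80470016 -459.08576798]
 [-312.75788605 -616.89490309]
 [-311.10763575 -593.91307336]]
```

View pics/w1.png

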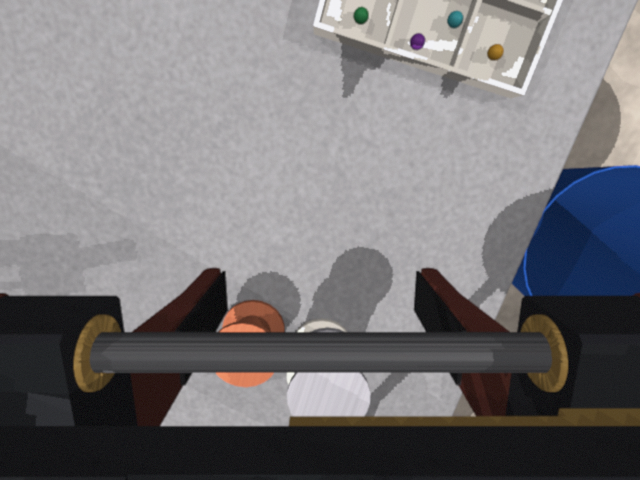

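The wrist picture shows only the start area: fingers at the bottom, camera ahead along tool x. No move was executed because every row needs all the keys, so I'll resend them in full.

Emit:
carry_out(steps=[{"tx": 0.7,"ty": 1,"tz": 0,"wx": 0,"wy": 0,"wz": 0,"hand": 100},{"tx": 0.7,"ty": 1,"tz": 0,"wx": 0,"wy": 0,"wz": 0,"hand": 100},{"tx": 0.7,"ty": 1,"tz": 0,"wx": 0,"wy": 0,"wz": 0,"hand": 100},{"tx": 0.7,"ty": 1,"tz": 0,"wx": 0,"wy": 0,"wz": 0,"hand": 100},{"tx": 0.7,"ty": 1,"tz": 0,"wx": 0,"wy": 0,"wz": 0,"hand": 100},{"tx": 0.7,"ty": 1,"tz": 0,"wx": 0,"wy": 0,"wz": 0,"hand": 100},{"tx": 0.7,"ty": 1,"tz": 0,"wx": 0,"wy": 0,"wz": 0,"hand": 100},{"tx": 0.7,"ty": 1,"tz": 0,"wx": 0,"wy": 0,"wz": 0,"hand": 100},{"tx": 0.7,"ty": 1,"tz": 0,"wx": 0,"wy": 0,"wz": 0,"hand": 100},{"tx": 0.7,"ty": 1,"tz": 0,"wx": 0,"wy": 0,"wz": 0,"hand": 100}])

```text
t: 1.15
position: [0.3112, -0.3741, 0.2224]
orientation: [-3.141, 0.0, 0.289]
force: [0.7, -0.2, 0.6]
width: 0.0875
gripper_force: 0.0
```

Emit:
carry_out(steps=[{"tx": 0.3,"ty": 1,"tz": 0,"wx": 0,"wy": 0,"wz": 0,"hand": 100},{"tx": 0.3,"ty": 1,"tz": 0,"wx": 0,"wy": 0,"wz": 0,"hand": 100},{"tx": 0.3,"ty": 1,"tz": 0,"wx": 0,"wy": 0,"wz": 0,"hand": 100},{"tx": 0.3,"ty": 1,"tz": 0,"wx": 0,"wy": 0,"wz": 0,"hand": 100},{"tx": 0.3,"ty": 1,"tz": 0,"wx": 0,"wy": 0,"wz": 0,"hand": 100},{"tx": 0.3,"ty": 1,"tz": 0,"wx": 0,"wy": 0,"wz": 0,"hand": 100},{"tx": 0.3,"ty": 1,"tz": 0,"wx": 0,"wy": 0,"wz": 0,"hand": 100},{"tx": 0.3,"ty": 1,"tz": 0,"wx": 0,"wy": 0,"wz": 0,"hand": 100},{"tx": 0.3,"ty": 1,"tz": 0,"wx": 0,"wy": 0,"wz": 0,"hand": 100},{"tx": 0,"ty": 0,"tz": 0,"wx": 0,"wy": 0,"wz": 0,"hand": 0}])

```text
t: 2.15
position: [0.3647, -0.1931, 0.2224]
orientation: [-3.14, 0.0, 0.291]
force: [-0.4, -0.6, -0.1]
width: 0.0829
gripper_force: 0.0
```

Run:
```python
from h import *
s=status.sense();print(s['t'],s['position'],s['orientation'],s['joint_pos'])
C=cal('wrist');
im=eyes.read_camera('wrist')[:,:,::-1]
np.savez('w2.npz',K=C[0],p=C[1],M=C[2])
w=[.49235,-.14399,-.0027]
q=proj(C,body(w,np.array([[0,0,80]])/1e3))[0];print(q)
for sg in(1,-1): print(proj(C,body(w,np.array([[-8*sg,0,50],[-8*sg,0,90],[0,0,100]])/1e3)))
cv2.imwrite("pics/w2f.png",im)
x=int(np.clip(q[0]-80,0,480));y=int(np.clip(q[1]-60,0,360));print(x,y)
cv2.imwrite("pics/w2.png",np.hstack([cv2.resize(im[y:y+120,x:x+160],(533,400),interpolation=cv2.INTER_CUBIC),cv2.resize(im,(267,200))[list(range(200))+[199]*200]]))
```

```text
2.15 [ 0.36468819 -0.19306788  0.22240232] [-3.14014691e+00  1.44216600e-04  2.90921199e-01] [-6.55335936e-01  8.39236356e-02  1.88549145e+00  7.89911392e-04
  1.17343484e+00  6.24233152e-01]
[306.34228967  49.64212796]
[[305.02443229  68.81806887]
 [302.72939167  57.61813739]
 [305.24244817  42.35313459]]
[[310.47104939  48.7585778 ]
 [308.9376855   34.48212123]
 [305.24244817  42.35313459]]
226 0
```

View pics/w2.png

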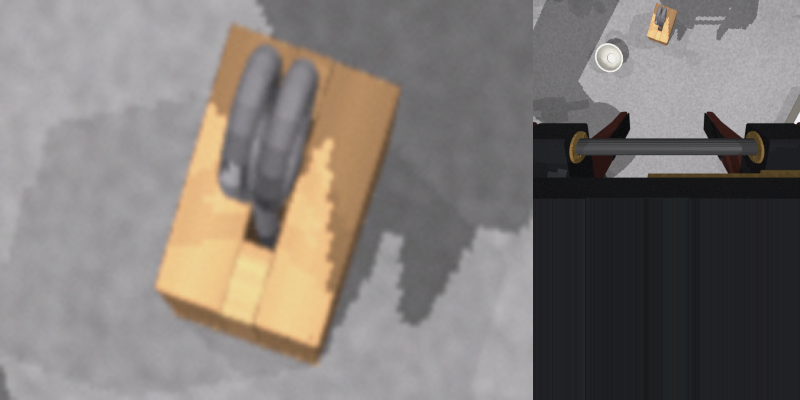

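The wrist crop shows the coil at about (270,130) and a leg entering the slot on the near (-x) side at (265,240). This fits the straight leg at -x, so clip x lies along world +x. Now to the pin head.

Emit:
carry_out(steps=[{"tx": 0.59,"ty": 1,"tz": 0,"wx": 0,"wy": 0,"wz": 0.7,"hand": 0},{"tx": 0.59,"ty": 1,"tz": 0,"wx": 0,"wy": 0,"wz": 0.7,"hand": 0},{"tx": 0.59,"ty": 1,"tz": 0,"wx": 0,"wy": 0,"wz": 0.7,"hand": 0},{"tx": 0.59,"ty": 1,"tz": 0,"wx": 0,"wy": 0,"wz": 0.7,"hand": 0},{"tx": 0.59,"ty": 1,"tz": 0,"wx": 0,"wy": 0,"wz": 0.7,"hand": 0},{"tx": 0.59,"ty": 1,"tz": 0,"wx": 0,"wy": 0,"wz": 0.7,"hand": 0},{"tx": 0.59,"ty": 1,"tz": 0,"wx": 0,"wy": 0,"wz": 0.7,"hand": 0},{"tx": 0.59,"ty": 1,"tz": 0,"wx": 0,"wy": 0,"wz": 0.7,"hand": 0},{"tx": 0.59,"ty": 1,"tz": 0,"wx": 0,"wy": 0,"wz": 0.7,"hand": 0},{"tx": 0.59,"ty": 1,"tz": 0,"wx": 0,"wy": 0,"wz": 0.7,"hand": 0}])

```text
t: 3.2
position: [0.4837, 0.0046, 0.2225]
orientation: [3.141, 0.0, 0.85]
force: [-0.2, -0.4, -0.3]
width: 0.0013
gripper_force: 0.0
```

Emit:
carry_out(steps=[{"tx": 0.59,"ty": 1,"tz": 0,"wx": 0,"wy": 0,"wz": 0.7,"hand": 0},{"tx": 0.59,"ty": 1,"tz": 0,"wx": 0,"wy": 0,"wz": 0.7,"hand": 0},{"tx": 0.59,"ty": 1,"tz": 0,"wx": 0,"wy": 0,"wz": 0.7,"hand": 0},{"tx": 0.59,"ty": 1,"tz": 0,"wx": 0,"wy": 0,"wz": 0.7,"hand": 0},{"tx": 0.59,"ty": 1,"tz": 0,"wx": 0,"wy": 0,"wz": 0.7,"hand": 0},{"tx": 0.59,"ty": 1,"tz": 0,"wx": 0,"wy": 0,"wz": 0.7,"hand": 0},{"tx": 0.59,"ty": 1,"tz": 0,"wx": 0,"wy": 0,"wz": 0.7,"hand": 0},{"tx": 0.59,"ty": 1,"tz": 0,"wx": 0,"wy": 0,"wz": 0.7,"hand": 0},{"tx": 0.59,"ty": 1,"tz": 0,"wx": 0,"wy": 0,"wz": 0.7,"hand": 0},{"tx": 0.59,"ty": 1,"tz": 0,"wx": 0,"wy": 0,"wz": 0.7,"hand": 0}])

```text
t: 4.2
position: [0.6021, 0.2045, 0.2222]
orientation: [-3.142, 0.001, 1.41]
force: [-0.4, 0.5, -1.0]
width: 0.0005
gripper_force: 0.0
```

Emit:
carry_out(steps=[{"tx": 0,"ty": 0,"tz": -0.9,"wx": 0,"wy": 0,"wz": 0,"hand": 0},{"tx": 0,"ty": 0,"tz": -0.9,"wx": 0,"wy": 0,"wz": 0,"hand": 0},{"tx": 0,"ty": 0,"tz": -0.9,"wx": 0,"wy": 0,"wz": 0,"hand": 0},{"tx": 0,"ty": 0,"tz": -0.9,"wx": 0,"wy": 0,"wz": 0,"hand": 0},{"tx": 0,"ty": 0,"tz": -0.9,"wx": 0,"wy": 0,"wz": 0,"hand": 0},{"tx": 0,"ty": 0,"tz": -0.9,"wx": 0,"wy": 0,"wz": 0,"hand": 0},{"tx": 0,"ty": 0,"tz": -0.9,"wx": 0,"wy": 0,"wz": 0,"hand": 0},{"tx": 0,"ty": 0,"tz": -0.9,"wx": 0,"wy": 0,"wz": 0,"hand": 0},{"tx": 0,"ty": 0,"tz": -0.4,"wx": 0,"wy": 0,"wz": 0,"hand": 0},{"tx": 0,"ty": 0,"tz": 0,"wx": 0,"wy": 0,"wz": 0,"hand": 0}])

```text
t: 5.2
position: [0.6004, 0.2038, 0.0692]
orientation: [-3.139, 0.001, 1.408]
force: [-0.7, 0.1, -0.4]
width: 0.0003
gripper_force: 0.0
```

Run:
```python
from h import *
s=status.sense();print(s['t'],s['position'],s['orientation'],s['force'],s['joint_pos'].round(2))
v=[.58064,.07737,-.15292]
print(R.from_euler('z',-v[2]).apply(s['position']-[v[0],v[1],0]))
```

```text
5.2 [0.60037601 0.20383234 0.06922769] [-3.13920814e+00  1.16617604e-03  1.40816381e+00] [-0.665534    0.1260065  -0.44221916] [ 0.22  0.57  1.58 -0.    1.    0.38]
[0.00024236 0.12799287 0.06922769]
```

Emit:
carry_out(steps=[{"tx": -0.038,"ty": -0.247,"tz": 0,"wx": 0,"wy": 0,"wz": 0,"hand": 0},{"tx": -0.038,"ty": -0.247,"tz": 0,"wx": 0,"wy": 0,"wz": 0,"hand": 0},{"tx": -0.038,"ty": -0.247,"tz": 0,"wx": 0,"wy": 0,"wz": 0,"hand": 0},{"tx": -0.038,"ty": -0.247,"tz": 0,"wx": 0,"wy": 0,"wz": 0,"hand": 0},{"tx": -0.038,"ty": -0.247,"tz": 0,"wx": 0,"wy": 0,"wz": 0,"hand": 0},{"tx": -0.038,"ty": -0.247,"tz": 0,"wx": 0,"wy": 0,"wz": 0,"hand": 0},{"tx": -0.038,"ty": -0.247,"tz": 0,"wx": 0,"wy": 0,"wz": 0,"hand": 0},{"tx": -0.038,"ty": -0.247,"tz": 0,"wx": 0,"wy": 0,"wz": 0,"hand": 0},{"tx": -0.038,"ty": -0.247,"tz": 0,"wx": 0,"wy": 0,"wz": 0,"hand": 0},{"tx": -0.038,"ty": -0.247,"tz": 0,"wx": 0,"wy": 0,"wz": 0,"hand": 0}])

```text
t: 6.2
position: [0.5932, 0.1558, 0.0707]
orientation: [-3.141, -0.001, 1.409]
force: [0.8, 4.3, 0.4]
width: 0.0006
gripper_force: 2.2
```

Emit:
carry_out(steps=[{"tx": -0.014,"ty": -0.09,"tz": 0,"wx": 0,"wy": 0,"wz": 0,"hand": 0},{"tx": -0.014,"ty": -0.09,"tz": 0,"wx": 0,"wy": 0,"wz": 0,"hand": 0},{"tx": -0.014,"ty": -0.09,"tz": 0,"wx": 0,"wy": 0,"wz": 0,"hand": 0},{"tx": -0.014,"ty": -0.09,"tz": 0,"wx": 0,"wy": 0,"wz": 0,"hand": 0},{"tx": -0.014,"ty": -0.09,"tz": 0,"wx": 0,"wy": 0,"wz": 0,"hand": 0},{"tx": -0.014,"ty": -0.09,"tz": 0,"wx": 0,"wy": 0,"wz": 0,"hand": 0},{"tx": 0,"ty": 0,"tz": 0,"wx": 0,"wy": 0,"wz": 0,"hand": 0},{"tx": 0,"ty": 0,"tz": 0,"wx": 0,"wy": 0,"wz": 0,"hand": 0},{"tx": 0,"ty": 0,"tz": 0,"wx": 0,"wy": 0,"wz": 0,"hand": 0},{"tx": 0,"ty": 0,"tz": 0,"wx": 0,"wy": 0,"wz": 0,"hand": 0}])

```text
t: 7.2
position: [0.5915, 0.1443, 0.0706]
orientation: [-3.141, 0.001, 1.409]
force: [0.2, 1.1, 0.9]
width: 0.0006
gripper_force: 0.6
```

Emit:
carry_out(steps=[{"tx": -0.008,"ty": -0.05,"tz": 0,"wx": 0,"wy": 0,"wz": 0,"hand": 0},{"tx": -0.008,"ty": -0.05,"tz": 0,"wx": 0,"wy": 0,"wz": 0,"hand": 0},{"tx": -0.008,"ty": -0.05,"tz": 0,"wx": 0,"wy": 0,"wz": 0,"hand": 0},{"tx": -0.008,"ty": -0.05,"tz": 0,"wx": 0,"wy": 0,"wz": 0,"hand": 0},{"tx": -0.008,"ty": -0.05,"tz": 0,"wx": 0,"wy": 0,"wz": 0,"hand": 0},{"tx": 0,"ty": 0,"tz": 0,"wx": 0,"wy": 0,"wz": 0,"hand": 0},{"tx": 0,"ty": 0,"tz": 0,"wx": 0,"wy": 0,"wz": 0,"hand": 0},{"tx": 0,"ty": 0,"tz": 0,"wx": 0,"wy": 0,"wz": 0,"hand": 0},{"tx": 0,"ty": 0,"tz": 0,"wx": 0,"wy": 0,"wz": 0,"hand": 0},{"tx": 0,"ty": 0,"tz": 0,"wx": 0,"wy": 0,"wz": 0,"hand": 0}])

```text
t: 8.2
position: [0.5909, 0.1401, 0.0706]
orientation: [-3.142, -0.001, 1.409]
force: [0.1, 5.9, -0.6]
width: 0.0004
gripper_force: 2.9
```

Emit:
carry_out(steps=[{"tx": -0.008,"ty": -0.05,"tz": 0,"wx": 0,"wy": 0,"wz": 0,"hand": 0},{"tx": -0.008,"ty": -0.05,"tz": 0,"wx": 0,"wy": 0,"wz": 0,"hand": 0},{"tx": 0,"ty": 0,"tz": 0,"wx": 0,"wy": 0,"wz": 0,"hand": 0},{"tx": 0,"ty": 0,"tz": 0,"wx": 0,"wy": 0,"wz": 0,"hand": 0},{"tx": 0,"ty": 0,"tz": 0,"wx": 0,"wy": 0,"wz": 0,"hand": 0},{"tx": 0,"ty": 0,"tz": 0,"wx": 0,"wy": 0,"wz": 0,"hand": 0},{"tx": 0,"ty": 0,"tz": 0,"wx": 0,"wy": 0,"wz": 0,"hand": 0},{"tx": 0,"ty": 0,"tz": 0,"wx": 0,"wy": 0,"wz": 0,"hand": 0},{"tx": 0,"ty": 0,"tz": 0,"wx": 0,"wy": 0,"wz": 0,"hand": 0},{"tx": 0,"ty": 0,"tz": 0,"wx": 0,"wy": 0,"wz": 0,"hand": 0}])

```text
t: 9.2
position: [0.5909, 0.1401, 0.0706]
orientation: [3.141, -0.004, 1.408]
force: [0.2, 12.5, -1.1]
width: 0.0005
gripper_force: 6.5
```

Force rose to 12.5 N with no movement, so the pin is home. I'll back off, rise, and look at the hole from above with the gripper yaw turned to about -0.15.

Emit:
carry_out(steps=[{"tx": 0.08,"ty": 0.5,"tz": 0,"wx": 0,"wy": 0,"wz": 0,"hand": 0},{"tx": 0,"ty": 0.2,"tz": 0.65,"wx": 0,"wy": 0,"wz": 0,"hand": 0},{"tx": 0,"ty": 0,"tz": 0.65,"wx": 0,"wy": 0,"wz": -0.9,"hand": 0},{"tx": 0,"ty": 0,"tz": 0.65,"wx": 0,"wy": 0,"wz": -0.95,"hand": 0},{"tx": 0,"ty": 0,"tz": 0.65,"wx": 0,"wy": 0,"wz": -0.95,"hand": 0},{"tx": 0,"ty": 0,"tz": 0.65,"wx": 0,"wy": 0,"wz": -0.95,"hand": 0},{"tx": 0,"ty": 0,"tz": 0.65,"wx": 0,"wy": 0,"wz": -0.95,"hand": 0},{"tx": 0,"ty": 0,"tz": 0.65,"wx": 0,"wy": 0,"wz": -0.95,"hand": 0},{"tx": 0,"ty": 0,"tz": 0.65,"wx": 0,"wy": 0,"wz": -0.95,"hand": 0},{"tx": 0,"ty": 0,"tz": 0,"wx": 0,"wy": 0,"wz": -0.95,"hand": 0}])

```text
t: 10.2
position: [0.5936, 0.1511, 0.1777]
orientation: [3.138, -0.002, 0.802]
force: [-0.7, 0.4, 0.5]
width: 0.0003
gripper_force: 0.0
```

Emit:
carry_out(steps=[{"tx": -0.36,"ty": -0.7,"tz": 0,"wx": 0,"wy": 0,"wz": -1,"hand": 0},{"tx": -0.36,"ty": -0.7,"tz": 0,"wx": 0,"wy": 0,"wz": -1,"hand": 0},{"tx": -0.36,"ty": -0.7,"tz": 0,"wx": 0,"wy": 0,"wz": -1,"hand": 0},{"tx": -0.36,"ty": -0.7,"tz": 0,"wx": 0,"wy": 0,"wz": -1,"hand": 0},{"tx": -0.36,"ty": -0.7,"tz": 0,"wx": 0,"wy": 0,"wz": -1,"hand": 0},{"tx": -0.36,"ty": -0.7,"tz": 0,"wx": 0,"wy": 0,"wz": -1,"hand": 0},{"tx": -0.36,"ty": -0.7,"tz": 0,"wx": 0,"wy": 0,"wz": -1,"hand": 0},{"tx": -0.36,"ty": -0.7,"tz": 0,"wx": 0,"wy": 0,"wz": -1,"hand": 0},{"tx": -0.36,"ty": -0.7,"tz": 0,"wx": 0,"wy": 0,"wz": -1,"hand": 0},{"tx": -0.36,"ty": -0.7,"tz": 0,"wx": 0,"wy": 0,"wz": -1,"hand": 0}])

```text
t: 11.2
position: [0.5197, 0.0104, 0.1756]
orientation: [3.14, -0.001, 0.002]
force: [0.0, -0.2, 0.2]
width: 0.0006
gripper_force: 0.0
```

Emit:
carry_out(steps=[{"tx": 0,"ty": 0,"tz": 0,"wx": 0,"wy": 0,"wz": -0.9,"hand": 100},{"tx": 0,"ty": 0,"tz": 0,"wx": 0,"wy": 0,"wz": 0,"hand": 100},{"tx": 0,"ty": 0,"tz": 0,"wx": 0,"wy": 0,"wz": 0,"hand": 100},{"tx": 0,"ty": 0,"tz": 0,"wx": 0,"wy": 0,"wz": 0,"hand": 100},{"tx": 0,"ty": 0,"tz": 0,"wx": 0,"wy": 0,"wz": 0,"hand": 100},{"tx": 0,"ty": 0,"tz": 0,"wx": 0,"wy": 0,"wz": 0,"hand": 100},{"tx": 0,"ty": 0,"tz": 0,"wx": 0,"wy": 0,"wz": 0,"hand": 100},{"tx": 0,"ty": 0,"tz": 0,"wx": 0,"wy": 0,"wz": 0,"hand": 100},{"tx": 0,"ty": 0,"tz": 0,"wx": 0,"wy": 0,"wz": 0,"hand": 100},{"tx": 0,"ty": 0,"tz": 0,"wx": 0,"wy": 0,"wz": 0,"hand": 100}])

```text
t: 12.2
position: [0.52, 0.0117, 0.1746]
orientation: [-3.141, 0.0, -0.067]
force: [-0.1, 0.2, -0.5]
width: 0.077
gripper_force: 0.0
```

Run:
```python
from h import *
s=status.sense();print(s['t'],s['position'],s['orientation'],s['joint_pos'].round(2))
C=cal('wrist');np.savez('w3.npz',K=C[0],p=C[1],M=C[2])
im=eyes.read_camera('wrist')[:,:,::-1];cv2.imwrite("pics/w3f.png",im)
q=proj(C,[[.5723,.0235,.092]])[0];print(q)
x=int(np.clip(q[0]-100,0,440));y=int(np.clip(q[1]-75,0,330));print(x,y)
cv2.imwrite("pics/w3.png",cv2.resize(im[y:y+150,x:x+200],(800,600),interpolation=cv2.INTER_CUBIC))
```

```text
12.2 [0.52004861 0.0117012  0.17458396] [-3.14148279e+00  7.27935505e-05 -6.71147119e-02] [-0.11  0.3   1.74  0.    1.11  1.53]
[296.42945634 169.50247298]
196 94
```

View pics/w3.png

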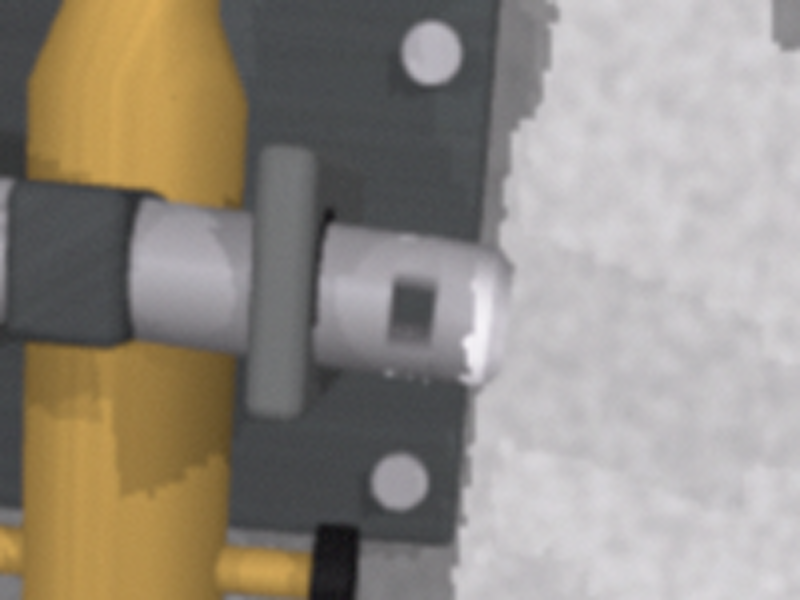

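The shaft's free end and cross-hole are clear: hole centre at crop (412,310), cheek at (283,280), base bolts at (432,53) and (399,482).

Run:
```python
from h import *
d=np.load('w3.npz');C=(d['K'],d['p'],d['M'])
f=lambda u,v,z:ray(C,(u/4+196,v/4+94),z)
h=f(412,310,.092);print('hole',h,'axis',f(412,307.5,.08))
a=f(432,53,.014);b=f(399,482,.014);print('yaw',np.arctan2(*(a-b)[1::-1]),a,b)
a2=f(316,160,.098);b2=f(303,405,.098);print('cheek yaw',np.arctan2(*(a2-b2)[1::-1]),a2,b2)
r=f(495,20,.01);q=f(468,525,.01);print('base edge yaw',np.arctan2(*(r-q)[1::-1]))
v=[.58064,.07737,-.15292]
iv=lambda p:R.from_euler('z',-v[2]).apply(p-[v[0],v[1],0])
print('in yoke est',iv(h),iv(a2),iv(b2))
# stand, from w2
d=np.load('w2.npz');C2=(d['K'],d['p'],d['M'])
g=lambda u,v,z:ray(C2,(u/3.33+226,v/3.33),z)
P=np.array([g(*p,.05) for p in[(232,25),(400,90),(318,350),(157,290)]]);print(P.round(4).tolist(),P.mean(0))
print('leg',g(265,235,.05),'coil top-ish', g(272,120,.100))
# coil from top/scene
T=cal('top');S=cal('scene')
uv=[np.array([(622-400)/6.06+362,147/6.06+260]),np.array([(573-400)/4.545+230,(363-300)/4.545+158]),np.array([272/3.33+226,120/3.33])]
s=least_squares(lambda p:np.concatenate([proj(c,p)[0]-u for c,u in zip((T,S,C2),uv)]),[.49,-.14,.1]);print('coil',s.x,s.fun)
```

```text
hole [0.57091399 0.02193624 0.092     ] axis [0.57061282 0.02264122 0.08      ]
yaw -0.15778467609699154 [0.61802356 0.01844697 0.014     ] [0.52912202 0.03259185 0.014     ]
cheek yaw -0.15052412338454194 [0.59509893 0.03457199 0.098     ] [0.55739443 0.04029069 0.098     ]
base edge yaw -0.12329373209994972
in yoke est [-0.00116858 -0.05626839  0.092     ] [ 0.0208094  -0.04009612  0.098     ] [-0.01732621 -0.04018749  0.098     ]
[[0.5261, -0.124, 0.05], [0.5242, -0.1673, 0.05], [0.4609, -0.1654, 0.05], [0.4629, -0.1222, 0.05]] [ 0.49351484 -0.14471704  0.05      ]
leg [ 0.48318151 -0.14478985  0.05      ] coil top-ish [ 0.49668583 -0.14450144  0.1       ]
coil [ 0.49567592 -0.14437111  0.10144058] [-0.00841063 -2.51438406 -1.0178991  -0.22230075 -0.66098164  0.87498187]
```

Emit:
carry_out(steps=[{"tx": -0.13,"ty": -0.8,"tz": 0,"wx": 0,"wy": 0,"wz": 0.06,"hand": 60},{"tx": -0.13,"ty": -0.8,"tz": 0,"wx": 0,"wy": 0,"wz": 0.06,"hand": 60},{"tx": -0.13,"ty": -0.8,"tz": 0,"wx": 0,"wy": 0,"wz": 0.06,"hand": 60},{"tx": -0.13,"ty": -0.8,"tz": 0,"wx": 0,"wy": 0,"wz": 0.06,"hand": 60},{"tx": -0.13,"ty": -0.8,"tz": 0,"wx": 0,"wy": 0,"wz": 0.06,"hand": 60},{"tx": -0.13,"ty": -0.8,"tz": 0,"wx": 0,"wy": 0,"wz": 0.06,"hand": 60},{"tx": -0.13,"ty": -0.8,"tz": 0,"wx": 0,"wy": 0,"wz": 0.06,"hand": 60},{"tx": -0.13,"ty": -0.8,"tz": 0,"wx": 0,"wy": 0,"wz": 0.06,"hand": 60},{"tx": -0.13,"ty": -0.8,"tz": 0,"wx": 0,"wy": 0,"wz": 0.06,"hand": 60},{"tx": -0.13,"ty": -0.6,"tz": 0,"wx": 0,"wy": 0,"wz": 0.06,"hand": 60}])

```text
t: 13.25
position: [0.494, -0.1453, 0.1747]
orientation: [3.142, -0.0, -0.019]
force: [-0.0, 0.7, 0.1]
width: 0.0528
gripper_force: 0.0
```

Emit:
carry_out(steps=[{"tx": 0,"ty": 0,"tz": -0.5,"wx": 0,"wy": 0,"wz": 0,"hand": 60},{"tx": 0,"ty": 0,"tz": -0.5,"wx": 0,"wy": 0,"wz": 0,"hand": 60},{"tx": 0,"ty": 0,"tz": -0.5,"wx": 0,"wy": 0,"wz": 0,"hand": 60},{"tx": 0,"ty": 0,"tz": 0,"wx": 0,"wy": 0,"wz": 0,"hand": 60},{"tx": 0,"ty": 0,"tz": 0,"wx": 0,"wy": 0,"wz": 0,"hand": 60},{"tx": 0,"ty": 0,"tz": 0,"wx": 0,"wy": 0,"wz": 0,"hand": 60},{"tx": 0,"ty": 0,"tz": 0,"wx": 0,"wy": 0,"wz": 0,"hand": 60},{"tx": 0,"ty": 0,"tz": 0,"wx": 0,"wy": 0,"wz": 0,"hand": 60},{"tx": 0,"ty": 0,"tz": 0,"wx": 0,"wy": 0,"wz": 0,"hand": 60},{"tx": 0,"ty": 0,"tz": 0,"wx": 0,"wy": 0,"wz": 0,"hand": 60}])

```text
t: 14.25
position: [0.4941, -0.1444, 0.1448]
orientation: [3.142, -0.0, -0.019]
force: [0.2, -0.5, 0.2]
width: 0.0529
gripper_force: 0.0
```

Emit:
carry_out(steps=[{"tx": 0,"ty": 0,"tz": -0.4,"wx": 0,"wy": 0,"wz": 0,"hand": 60},{"tx": 0,"ty": 0,"tz": -0.4,"wx": 0,"wy": 0,"wz": 0,"hand": 60},{"tx": 0,"ty": 0,"tz": -0.4,"wx": 0,"wy": 0,"wz": 0,"hand": 60},{"tx": 0,"ty": 0,"tz": -0.4,"wx": 0,"wy": 0,"wz": 0,"hand": 60},{"tx": 0,"ty": 0,"tz": -0.4,"wx": 0,"wy": 0,"wz": 0,"hand": 60},{"tx": 0,"ty": 0,"tz": -0.4,"wx": 0,"wy": 0,"wz": 0,"hand": 60},{"tx": 0,"ty": 0,"tz": -0.4,"wx": 0,"wy": 0,"wz": 0,"hand": 60},{"tx": 0,"ty": 0,"tz": -0.4,"wx": 0,"wy": 0,"wz": 0,"hand": 60},{"tx": 0,"ty": 0,"tz": 0,"wx": 0,"wy": 0,"wz": 0,"hand": 60},{"tx": 0,"ty": 0,"tz": 0,"wx": 0,"wy": 0,"wz": 0,"hand": 60}])

```text
t: 15.25
position: [0.494, -0.1443, 0.0804]
orientation: [-3.141, 0.0, -0.019]
force: [-0.0, -0.3, -0.2]
width: 0.0523
gripper_force: 0.0
```

Emit:
carry_out(squeeze=40, steps=[{"tx": 0,"ty": 0,"tz": 0,"wx": 0,"wy": 0,"wz": 0,"hand": 0},{"tx": 0,"ty": 0,"tz": 0,"wx": 0,"wy": 0,"wz": 0,"hand": 0},{"tx": 0,"ty": 0,"tz": 0,"wx": 0,"wy": 0,"wz": 0,"hand": 0},{"tx": 0,"ty": 0,"tz": 0,"wx": 0,"wy": 0,"wz": 0,"hand": 0},{"tx": 0,"ty": 0,"tz": 0,"wx": 0,"wy": 0,"wz": 0,"hand": 0},{"tx": 0,"ty": 0,"tz": 0,"wx": 0,"wy": 0,"wz": 0,"hand": 0},{"tx": 0,"ty": 0,"tz": 0,"wx": 0,"wy": 0,"wz": 0,"hand": 0},{"tx": 0,"ty": 0,"tz": 0,"wx": 0,"wy": 0,"wz": 0,"hand": 0},{"tx": 0,"ty": 0,"tz": 0,"wx": 0,"wy": 0,"wz": 0,"hand": 0},{"tx": 0,"ty": 0,"tz": 0,"wx": 0,"wy": 0,"wz": 0,"hand": 0}])

```text
t: 16.25
position: [0.4941, -0.1444, 0.0807]
orientation: [-3.142, -0.0, -0.019]
force: [-0.1, -0.7, 2.2]
width: 0.0136
gripper_force: 40.0
```

Emit:
carry_out(steps=[{"tx": 0,"ty": 0,"tz": 0.3,"wx": 0,"wy": 0,"wz": 0,"hand": 0},{"tx": 0,"ty": 0,"tz": 0.65,"wx": 0,"wy": 0,"wz": 0,"hand": 0},{"tx": 0,"ty": 0,"tz": 0.65,"wx": 0,"wy": 0,"wz": 0,"hand": 0},{"tx": 0,"ty": 0,"tz": 0.65,"wx": 0,"wy": 0,"wz": 0,"hand": 0},{"tx": 0,"ty": 0,"tz": 0.65,"wx": 0,"wy": 0,"wz": 0,"hand": 0},{"tx": 0,"ty": 0,"tz": 0.65,"wx": 0,"wy": 0,"wz": 0,"hand": 0},{"tx": 0,"ty": 0,"tz": 0.65,"wx": 0,"wy": 0,"wz": 0,"hand": 0},{"tx": 0,"ty": 0,"tz": 0.65,"wx": 0,"wy": 0,"wz": 0,"hand": 0},{"tx": 0,"ty": 0,"tz": 0.65,"wx": 0,"wy": 0,"wz": 0,"hand": 0},{"tx": 0,"ty": 0,"tz": 0.5,"wx": 0,"wy": 0,"wz": 0,"hand": 0}])

```text
t: 17.25
position: [0.494, -0.1443, 0.2016]
orientation: [-3.142, -0.0, -0.019]
force: [0.0, -0.8, -0.9]
width: 0.0141
gripper_force: 40.0
```

Emit:
carry_out(steps=[{"tx": 0.43,"ty": 0.83,"tz": 0,"wx": 0,"wy": 0,"wz": -0.17,"hand": 0},{"tx": 0.43,"ty": 0.83,"tz": 0,"wx": 0,"wy": 0,"wz": -0.17,"hand": 0},{"tx": 0.43,"ty": 0.83,"tz": 0,"wx": 0,"wy": 0,"wz": -0.17,"hand": 0},{"tx": 0.43,"ty": 0.83,"tz": 0,"wx": 0,"wy": 0,"wz": -0.17,"hand": 0},{"tx": 0.43,"ty": 0.83,"tz": 0,"wx": 0,"wy": 0,"wz": -0.17,"hand": 0},{"tx": 0.43,"ty": 0.83,"tz": 0,"wx": 0,"wy": 0,"wz": -0.17,"hand": 0},{"tx": 0.43,"ty": 0.83,"tz": 0,"wx": 0,"wy": 0,"wz": -0.17,"hand": 0},{"tx": 0.43,"ty": 0.83,"tz": 0,"wx": 0,"wy": 0,"wz": -0.17,"hand": 0},{"tx": 0.43,"ty": 0.83,"tz": 0,"wx": 0,"wy": 0,"wz": -0.17,"hand": 0},{"tx": 0.43,"ty": 0.83,"tz": 0,"wx": 0,"wy": 0,"wz": -0.17,"hand": 0}])

```text
t: 18.25
position: [0.58, 0.0225, 0.2006]
orientation: [-3.142, 0.001, -0.156]
force: [-0.3, -0.7, -1.3]
width: 0.0136
gripper_force: 40.0
```

```bash
cat > look.py <<'E'
from h import *
import sys
s=status.sense();p=s['position'];print(s['t'],p,s['orientation'],s['width'])
n=sys.argv[1];H=np.array([.5708,.0222,.092])
ims=[]
for c in('scene','wrist'):
    C=cal(c);im=eyes.read_camera(c)[:,:,::-1];cv2.imwrite(f'pics/{n}_{c}.png',im)
    q=proj(C,H+[0,0,.03])[0];w,h=(100,150) if c=='scene' else (200,300)
    x=int(np.clip(q[0]-w/2,0,640-w));y=int(np.clip(q[1]-h/2,0,480-h))
    print(c,'origin',x,y,'scale',400/w,'hole',((proj(C,H)[0]-[x,y])*400/w).round(1),
      'tip pred',((proj(C,p+[0,0,-.075]+R.from_euler('z',s['orientation'][2]).apply([-.009,0,0]))[0]-[x,y])*400/w).round(1))
    np.savez(f'{n}_{c}.npz',K=C[0],p=C[1],M=C[2])
    ims.append(cv2.resize(im[y:y+h,x:x+w],(400,600),interpolation=cv2.INTER_CUBIC))
cv2.imwrite(f'pics/{n}.png',np.hstack(ims))
E
python3 look.py a1
```

```text
18.25 [0.58004588 0.02246328 0.2005752 ] [-3.14151054e+00  6.37932918e-04 -1.55720845e-01] 0.013615693395320873
scene origin 282 150 scale 4.0 hole [199.2 346.4] tip pred [203.4 299.8]
wrist origin 226 111 scale 2.0 hole [199.7 278.1] tip pred [195.8 304.9]
```

View pics/a1.png

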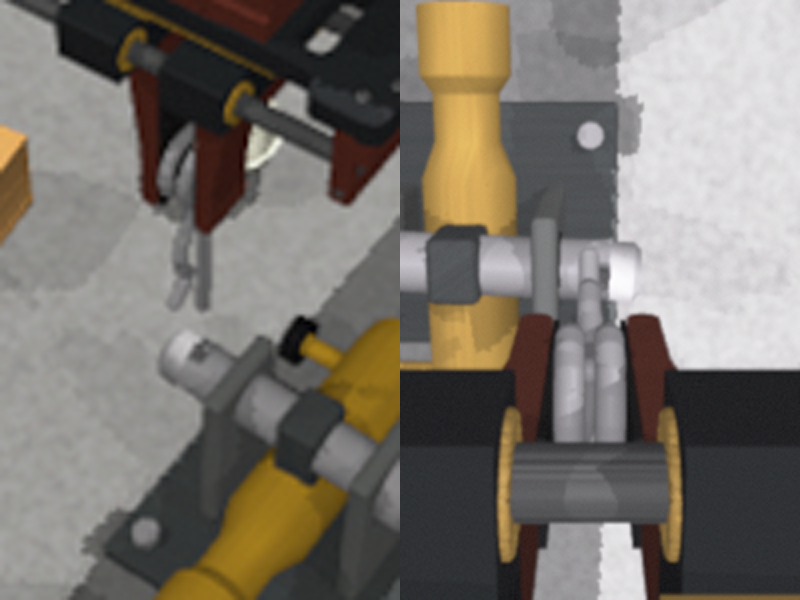

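Scene crop: straight leg tip at (203,308), bent leg to its left (+x side, as expected), hole at about (200,350). Wrist crop: coil gap column about 591, bent leg column about 589. I'll work out the offset.

```bash
python3 - <<'E'
from h import *
L=lambda f:(lambda d:(d['K'],d['p'],d['M']))(np.load(f))
W=L('a1_wrist.npz');S=L('a1_scene.npz')
p=np.array([.58005,.02246,.20058]);Rz=R.from_euler('z',-.1557)
loc=lambda q:Rz.inv().apply(q-p)
print('coil gap in tool-ish frame',loc(ray(W,(321.5,301),.2196+.010)),'bent',loc(ray(W,(320.5,238.5),.2276-.019-.046-.02)))
H=np.array([.5709,.0219,.092])
print('hole(wrist) local',loc(H))
t=p+[0,0,-.075]+Rz.apply([-.009,0,0])
f=lambda q:proj(S,q)[0]
J=np.array([(f(t+e)-f(t))/.001 for e in np.eye(3)*.001]).T;print('px per mm\n',J/1000)
print('scene tip obs-pred px',(np.array([203,308])/4+[282,150])-f(t),'hole obs-pred',(np.array([200,350])/4+[282,150])-f(H))
E
python3 - <<'E'
import cv2,numpy as np
a=cv2.imread('pics/a1_scene.png')[215:255,312:352]
b=cv2.imread('pics/w3f.png')[150:195,270:330]
cv2.imwrite('pics/z.png',np.hstack([cv2.resize(a,(400,400),interpolation=cv2.INTER_CUBIC),cv2.resize(b,(400,300),interpolation=cv2.INTER_CUBIC)[list(range(300))+[299]*100]]))
E
```

```text
coil gap in tool-ish frame [0.00908253 0.00167802 0.02902   ] bent [ 0.0123973   0.00226743 -0.05798   ]
hole(wrist) local [-0.00895247 -0.00197213 -0.10858   ]
px per mm
 [[-0.26328893  0.5597852   0.00769985]
 [ 0.44372569  0.21335627 -0.37438889]]
scene tip obs-pred px [-0.1073688   2.04663319] hole obs-pred [0.38435514 0.92016872]
```

View pics/z.png

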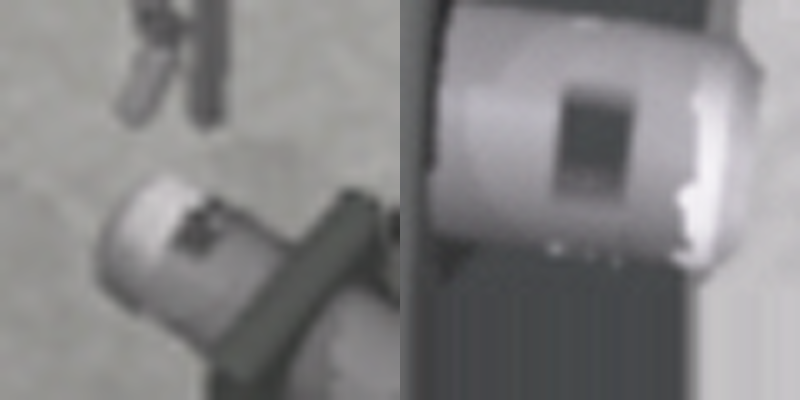

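Combining both views, the clip must move roughly -2.5 mm in x and -2.5 mm in y. I'll apply that, lower to just above the hole and re-check.

Emit:
carry_out(steps=[{"tx": -0.125,"ty": -0.125,"tz": -0.2,"wx": 0,"wy": 0,"wz": 0,"hand": 0},{"tx": 0,"ty": 0,"tz": -0.3,"wx": 0,"wy": 0,"wz": 0,"hand": 0},{"tx": 0,"ty": 0,"tz": -0.3,"wx": 0,"wy": 0,"wz": 0,"hand": 0},{"tx": 0,"ty": 0,"tz": -0.3,"wx": 0,"wy": 0,"wz": 0,"hand": 0},{"tx": 0,"ty": 0,"tz": -0.25,"wx": 0,"wy": 0,"wz": 0,"hand": 0},{"tx": 0,"ty": 0,"tz": 0,"wx": 0,"wy": 0,"wz": 0,"hand": 0},{"tx": 0,"ty": 0,"tz": 0,"wx": 0,"wy": 0,"wz": 0,"hand": 0},{"tx": 0,"ty": 0,"tz": 0,"wx": 0,"wy": 0,"wz": 0,"hand": 0},{"tx": 0,"ty": 0,"tz": 0,"wx": 0,"wy": 0,"wz": 0,"hand": 0},{"tx": 0,"ty": 0,"tz": 0,"wx": 0,"wy": 0,"wz": 0,"hand": 0}])

```text
t: 19.35
position: [0.5778, 0.0192, 0.1739]
orientation: [-3.141, -0.001, -0.155]
force: [-0.3, -0.8, 0.3]
width: 0.0139
gripper_force: 40.0
```

```bash
python3 look.py a2
python3 - <<'E'
import cv2,numpy as np
a=cv2.imread('pics/a2_scene.png')[215:255,312:352]
b=cv2.imread('pics/a2_wrist.png')[100:280,265:385]
cv2.imwrite('pics/z2.png',np.hstack([cv2.resize(a,(400,400),interpolation=cv2.INTER_CUBIC)[list(range(400))+[399]*200],cv2.resize(b,(400,600),interpolation=cv2.INTER_CUBIC)]))
E
```

```text
19.35 [0.57776236 0.01923175 0.17387287] [-3.14144489e+00 -5.22763301e-04 -1.55070699e-01] 0.013905591688581834
scene origin 282 150 scale 4.0 hole [199.2 346.4] tip pred [197.9 332. ]
wrist origin 216 120 scale 2.0 hole [202.5 273. ] tip pred [207.9 283.7]
```

View pics/z2.png

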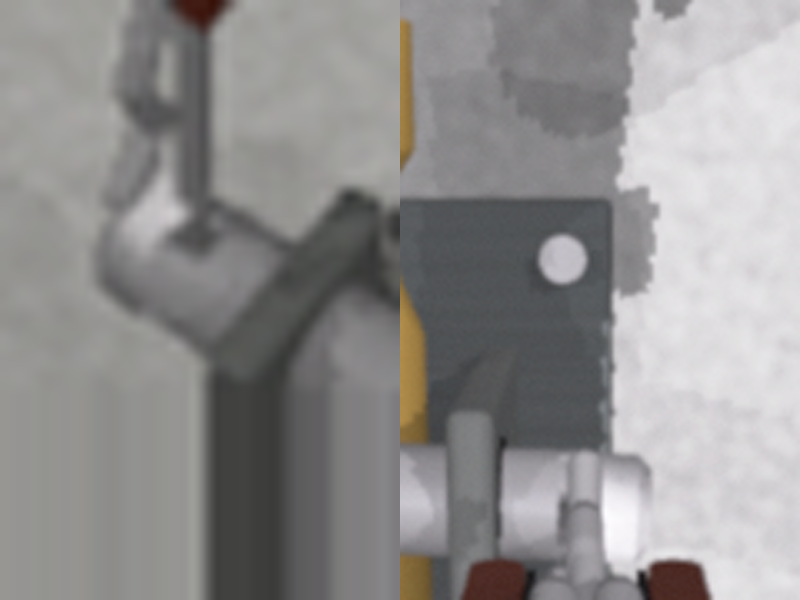

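The tip is now just above the hole, at zoom (196,208) with the hole centre at (203,225). In the wrist view the leg column is 586, with the hole estimated about 3.5 px to its left. I'll shift +2 mm in y and -0.6 mm in x, then probe down gently.

Emit:
carry_out(steps=[{"tx": -0.03,"ty": 0.1,"tz": 0,"wx": 0,"wy": 0,"wz": 0,"hand": 0},{"tx": 0,"ty": 0,"tz": -0.05,"wx": 0,"wy": 0,"wz": 0,"hand": 0},{"tx": 0,"ty": 0,"tz": -0.05,"wx": 0,"wy": 0,"wz": 0,"hand": 0},{"tx": 0,"ty": 0,"tz": -0.05,"wx": 0,"wy": 0,"wz": 0,"hand": 0},{"tx": 0,"ty": 0,"tz": -0.05,"wx": 0,"wy": 0,"wz": 0,"hand": 0},{"tx": 0,"ty": 0,"tz": -0.05,"wx": 0,"wy": 0,"wz": 0,"hand": 0},{"tx": 0,"ty": 0,"tz": -0.05,"wx": 0,"wy": 0,"wz": 0,"hand": 0},{"tx": 0,"ty": 0,"tz": -0.05,"wx": 0,"wy": 0,"wz": 0,"hand": 0},{"tx": 0,"ty": 0,"tz": 0,"wx": 0,"wy": 0,"wz": 0,"hand": 0},{"tx": 0,"ty": 0,"tz": 0,"wx": 0,"wy": 0,"wz": 0,"hand": 0}])

```text
t: 20.45
position: [0.5769, 0.0212, 0.1666]
orientation: [-3.142, 0.0, -0.155]
force: [0.2, -0.6, -1.1]
width: 0.0138
gripper_force: 40.0
```

Emit:
carry_out(steps=[{"tx": 0,"ty": 0,"tz": -0.03,"wx": 0,"wy": 0,"wz": 0,"hand": 0},{"tx": 0,"ty": 0,"tz": -0.03,"wx": 0,"wy": 0,"wz": 0,"hand": 0},{"tx": 0,"ty": 0,"tz": -0.03,"wx": 0,"wy": 0,"wz": 0,"hand": 0},{"tx": 0,"ty": 0,"tz": -0.03,"wx": 0,"wy": 0,"wz": 0,"hand": 0},{"tx": 0,"ty": 0,"tz": -0.03,"wx": 0,"wy": 0,"wz": 0,"hand": 0},{"tx": 0,"ty": 0,"tz": 0,"wx": 0,"wy": 0,"wz": 0,"hand": 0},{"tx": 0,"ty": 0,"tz": 0,"wx": 0,"wy": 0,"wz": 0,"hand": 0},{"tx": 0,"ty": 0,"tz": 0,"wx": 0,"wy": 0,"wz": 0,"hand": 0},{"tx": 0,"ty": 0,"tz": 0,"wx": 0,"wy": 0,"wz": 0,"hand": 0},{"tx": 0,"ty": 0,"tz": 0,"wx": 0,"wy": 0,"wz": 0,"hand": 0}])

```text
t: 21.45
position: [0.577, 0.0211, 0.1636]
orientation: [-3.142, -0.0, -0.155]
force: [0.9, -0.5, -1.1]
width: 0.014
gripper_force: 40.0
```

Emit:
carry_out(steps=[{"tx": 0,"ty": 0,"tz": -0.04,"wx": 0,"wy": 0,"wz": 0,"hand": 0},{"tx": 0,"ty": 0,"tz": -0.04,"wx": 0,"wy": 0,"wz": 0,"hand": 0},{"tx": 0,"ty": 0,"tz": -0.04,"wx": 0,"wy": 0,"wz": 0,"hand": 0},{"tx": 0,"ty": 0,"tz": -0.04,"wx": 0,"wy": 0,"wz": 0,"hand": 0},{"tx": 0,"ty": 0,"tz": -0.04,"wx": 0,"wy": 0,"wz": 0,"hand": 0},{"tx": 0,"ty": 0,"tz": 0,"wx": 0,"wy": 0,"wz": 0,"hand": 0},{"tx": 0,"ty": 0,"tz": 0,"wx": 0,"wy": 0,"wz": 0,"hand": 0},{"tx": 0,"ty": 0,"tz": 0,"wx": 0,"wy": 0,"wz": 0,"hand": 0},{"tx": 0,"ty": 0,"tz": 0,"wx": 0,"wy": 0,"wz": 0,"hand": 0},{"tx": 0,"ty": 0,"tz": 0,"wx": 0,"wy": 0,"wz": 0,"hand": 0}])

```text
t: 22.45
position: [0.577, 0.0212, 0.1596]
orientation: [-3.141, -0.0, -0.155]
force: [0.5, -0.4, -1.3]
width: 0.0133
gripper_force: 40.0
```

```bash
python3 look.py a3
python3 - <<'E'
import cv2,numpy as np
a=cv2.imread('pics/a3_scene.png')[200:260,302:362]
b=cv2.imread('pics/a3_wrist.png')[180:300,265:385]
cv2.imwrite('pics/z3.png',np.hstack([cv2.resize(a,(400,400),interpolation=cv2.INTER_CUBIC),cv2.resize(b,(400,400),interpolation=cv2.INTER_CUBIC)]))
E
```

```text
22.45 [0.57698526 0.02117138 0.15961815] [-3.14149413e+00 -6.34881288e-05 -1.55183750e-01] 0.013345912318287724
scene origin 282 150 scale 4.0 hole [199.2 346.4] tip pred [202.5 352.3]
wrist origin 219 127 scale 2.0 hole [201.7 268.5] tip pred [201.9 269.7]
```

View pics/z3.png

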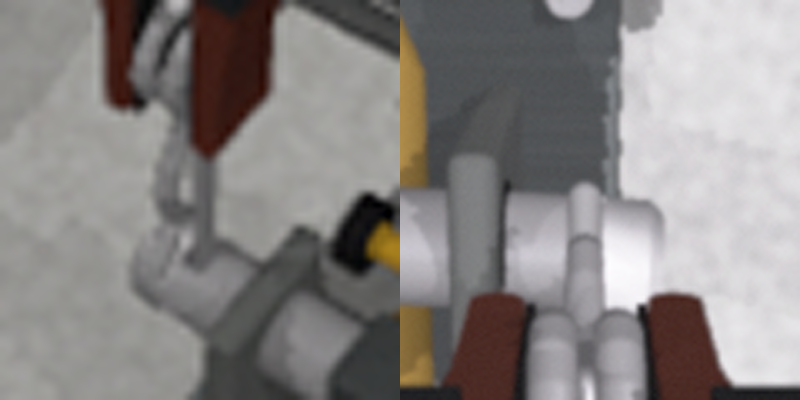

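The view shows the straight leg entering the cross-hole with no contact force. I'll keep lowering.

Emit:
carry_out(steps=[{"tx": 0,"ty": 0,"tz": -0.08,"wx": 0,"wy": 0,"wz": 0,"hand": 0},{"tx": 0,"ty": 0,"tz": -0.08,"wx": 0,"wy": 0,"wz": 0,"hand": 0},{"tx": 0,"ty": 0,"tz": -0.08,"wx": 0,"wy": 0,"wz": 0,"hand": 0},{"tx": 0,"ty": 0,"tz": -0.08,"wx": 0,"wy": 0,"wz": 0,"hand": 0},{"tx": 0,"ty": 0,"tz": -0.08,"wx": 0,"wy": 0,"wz": 0,"hand": 0},{"tx": 0,"ty": 0,"tz": 0,"wx": 0,"wy": 0,"wz": 0,"hand": 0},{"tx": 0,"ty": 0,"tz": 0,"wx": 0,"wy": 0,"wz": 0,"hand": 0},{"tx": 0,"ty": 0,"tz": 0,"wx": 0,"wy": 0,"wz": 0,"hand": 0},{"tx": 0,"ty": 0,"tz": 0,"wx": 0,"wy": 0,"wz": 0,"hand": 0},{"tx": 0,"ty": 0,"tz": 0,"wx": 0,"wy": 0,"wz": 0,"hand": 0}])

```text
t: 23.55
position: [0.577, 0.0211, 0.1516]
orientation: [-3.142, -0.0, -0.155]
force: [1.5, 0.0, -2.0]
width: 0.0136
gripper_force: 40.0
```

Emit:
carry_out(steps=[{"tx": 0,"ty": 0,"tz": -0.08,"wx": 0,"wy": 0,"wz": 0,"hand": 0},{"tx": 0,"ty": 0,"tz": -0.08,"wx": 0,"wy": 0,"wz": 0,"hand": 0},{"tx": 0,"ty": 0,"tz": -0.08,"wx": 0,"wy": 0,"wz": 0,"hand": 0},{"tx": 0,"ty": 0,"tz": -0.08,"wx": 0,"wy": 0,"wz": 0,"hand": 0},{"tx": 0,"ty": 0,"tz": -0.08,"wx": 0,"wy": 0,"wz": 0,"hand": 0},{"tx": 0,"ty": 0,"tz": 0,"wx": 0,"wy": 0,"wz": 0,"hand": 0},{"tx": 0,"ty": 0,"tz": 0,"wx": 0,"wy": 0,"wz": 0,"hand": 0},{"tx": 0,"ty": 0,"tz": 0,"wx": 0,"wy": 0,"wz": 0,"hand": 0},{"tx": 0,"ty": 0,"tz": 0,"wx": 0,"wy": 0,"wz": 0,"hand": 0},{"tx": 0,"ty": 0,"tz": 0,"wx": 0,"wy": 0,"wz": 0,"hand": 0}])

```text
t: 24.55
position: [0.577, 0.0211, 0.1436]
orientation: [-3.142, 0.0, -0.155]
force: [2.1, -0.8, -1.9]
width: 0.0138
gripper_force: 40.0
```

Emit:
carry_out(steps=[{"tx": 0.02,"ty": 0,"tz": -0.06,"wx": 0,"wy": 0,"wz": 0,"hand": 0},{"tx": 0,"ty": 0,"tz": -0.06,"wx": 0,"wy": 0,"wz": 0,"hand": 0},{"tx": 0,"ty": 0,"tz": -0.06,"wx": 0,"wy": 0,"wz": 0,"hand": 0},{"tx": 0,"ty": 0,"tz": -0.06,"wx": 0,"wy": 0,"wz": 0,"hand": 0},{"tx": 0,"ty": 0,"tz": -0.06,"wx": 0,"wy": 0,"wz": 0,"hand": 0},{"tx": 0,"ty": 0,"tz": 0,"wx": 0,"wy": 0,"wz": 0,"hand": 0},{"tx": 0,"ty": 0,"tz": 0,"wx": 0,"wy": 0,"wz": 0,"hand": 0},{"tx": 0,"ty": 0,"tz": 0,"wx": 0,"wy": 0,"wz": 0,"hand": 0},{"tx": 0,"ty": 0,"tz": 0,"wx": 0,"wy": 0,"wz": 0,"hand": 0},{"tx": 0,"ty": 0,"tz": 0,"wx": 0,"wy": 0,"wz": 0,"hand": 0}])

```text
t: 25.55
position: [0.5773, 0.0212, 0.1377]
orientation: [-3.141, 0.0, -0.155]
force: [-0.5, -0.5, -1.3]
width: 0.0137
gripper_force: 40.0
```

Emit:
carry_out(steps=[{"tx": 0,"ty": 0,"tz": -0.06,"wx": 0,"wy": 0,"wz": 0,"hand": 0},{"tx": 0,"ty": 0,"tz": -0.06,"wx": 0,"wy": 0,"wz": 0,"hand": 0},{"tx": 0,"ty": 0,"tz": -0.06,"wx": 0,"wy": 0,"wz": 0,"hand": 0},{"tx": 0,"ty": 0,"tz": -0.06,"wx": 0,"wy": 0,"wz": 0,"hand": 0},{"tx": 0,"ty": 0,"tz": -0.06,"wx": 0,"wy": 0,"wz": 0,"hand": 0},{"tx": 0,"ty": 0,"tz": 0,"wx": 0,"wy": 0,"wz": 0,"hand": 0},{"tx": 0,"ty": 0,"tz": 0,"wx": 0,"wy": 0,"wz": 0,"hand": 0},{"tx": 0,"ty": 0,"tz": 0,"wx": 0,"wy": 0,"wz": 0,"hand": 0},{"tx": 0,"ty": 0,"tz": 0,"wx": 0,"wy": 0,"wz": 0,"hand": 0},{"tx": 0,"ty": 0,"tz": 0,"wx": 0,"wy": 0,"wz": 0,"hand": 0}])

```text
t: 26.55
position: [0.5775, 0.0212, 0.1317]
orientation: [-3.141, -0.0, -0.155]
force: [0.9, -0.3, -1.0]
width: 0.0141
gripper_force: 40.0
```

Emit:
carry_out(steps=[{"tx": 0,"ty": 0,"tz": -0.05,"wx": 0,"wy": 0,"wz": 0,"hand": 0},{"tx": 0,"ty": 0,"tz": 0,"wx": 0,"wy": 0,"wz": 0,"hand": 0},{"tx": 0,"ty": 0,"tz": -0.05,"wx": 0,"wy": 0,"wz": 0,"hand": 0},{"tx": 0,"ty": 0,"tz": 0,"wx": 0,"wy": 0,"wz": 0,"hand": 0},{"tx": 0,"ty": 0,"tz": -0.05,"wx": 0,"wy": 0,"wz": 0,"hand": 0},{"tx": 0,"ty": 0,"tz": 0,"wx": 0,"wy": 0,"wz": 0,"hand": 0},{"tx": 0,"ty": 0,"tz": -0.05,"wx": 0,"wy": 0,"wz": 0,"hand": 0},{"tx": 0,"ty": 0,"tz": 0,"wx": 0,"wy": 0,"wz": 0,"hand": 0},{"tx": 0,"ty": 0,"tz": 0,"wx": 0,"wy": 0,"wz": 0,"hand": 0},{"tx": 0,"ty": 0,"tz": 0,"wx": 0,"wy": 0,"wz": 0,"hand": 0}])

```text
t: 27.55
position: [0.5786, 0.021, 0.1287]
orientation: [-3.141, -0.003, -0.155]
force: [1.0, -0.4, 7.8]
width: 0.0138
gripper_force: 40.0
```

Emit:
carry_out(steps=[{"tx": 0,"ty": 0,"tz": -0.05,"wx": 0,"wy": 0,"wz": 0,"hand": 0},{"tx": 0,"ty": 0,"tz": 0,"wx": 0,"wy": 0,"wz": 0,"hand": 0},{"tx": 0,"ty": 0,"tz": -0.05,"wx": 0,"wy": 0,"wz": 0,"hand": 0},{"tx": 0,"ty": 0,"tz": 0,"wx": 0,"wy": 0,"wz": 0,"hand": 0},{"tx": 0,"ty": 0,"tz": -0.05,"wx": 0,"wy": 0,"wz": 0,"hand": 0},{"tx": 0,"ty": 0,"tz": 0,"wx": 0,"wy": 0,"wz": 0,"hand": 0},{"tx": 0,"ty": 0,"tz": 0,"wx": 0,"wy": 0,"wz": 0,"hand": 0},{"tx": 0,"ty": 0,"tz": 0,"wx": 0,"wy": 0,"wz": 0,"hand": 0},{"tx": 0,"ty": 0,"tz": 0,"wx": 0,"wy": 0,"wz": 0,"hand": 0},{"tx": 0,"ty": 0,"tz": 0,"wx": 0,"wy": 0,"wz": 0,"hand": 0}])

```text
t: 28.55
position: [0.5784, 0.0213, 0.1249]
orientation: [-3.141, -0.002, -0.155]
force: [5.0, 0.4, 4.1]
width: 0.014
gripper_force: 40.0
```

Emit:
carry_out(steps=[{"tx": 0.03,"ty": 0,"tz": -0.05,"wx": 0,"wy": 0,"wz": 0,"hand": 0},{"tx": 0,"ty": 0,"tz": 0,"wx": 0,"wy": 0,"wz": 0,"hand": 0},{"tx": 0,"ty": 0,"tz": -0.05,"wx": 0,"wy": 0,"wz": 0,"hand": 0},{"tx": 0,"ty": 0,"tz": 0,"wx": 0,"wy": 0,"wz": 0,"hand": 0},{"tx": 0,"ty": 0,"tz": -0.05,"wx": 0,"wy": 0,"wz": 0,"hand": 0},{"tx": 0,"ty": 0,"tz": 0,"wx": 0,"wy": 0,"wz": 0,"hand": 0},{"tx": 0,"ty": 0,"tz": -0.05,"wx": 0,"wy": 0,"wz": 0,"hand": 0},{"tx": 0,"ty": 0,"tz": 0,"wx": 0,"wy": 0,"wz": 0,"hand": 0},{"tx": 0,"ty": 0,"tz": 0,"wx": 0,"wy": 0,"wz": 0,"hand": 0},{"tx": 0,"ty": 0,"tz": 0,"wx": 0,"wy": 0,"wz": 0,"hand": 0}])

```text
t: 29.55
position: [0.5784, 0.0212, 0.1205]
orientation: [-3.141, -0.001, -0.155]
force: [6.1, 0.4, 1.7]
width: 0.0134
gripper_force: 40.0
```

Emit:
carry_out(steps=[{"tx": 0,"ty": 0,"tz": -0.05,"wx": 0,"wy": 0,"wz": 0,"hand": 0},{"tx": 0,"ty": 0,"tz": 0,"wx": 0,"wy": 0,"wz": 0,"hand": 0},{"tx": 0,"ty": 0,"tz": -0.05,"wx": 0,"wy": 0,"wz": 0,"hand": 0},{"tx": 0,"ty": 0,"tz": 0,"wx": 0,"wy": 0,"wz": 0,"hand": 0},{"tx": 0,"ty": 0,"tz": -0.05,"wx": 0,"wy": 0,"wz": 0,"hand": 0},{"tx": 0,"ty": 0,"tz": 0,"wx": 0,"wy": 0,"wz": 0,"hand": 0},{"tx": 0,"ty": 0,"tz": -0.05,"wx": 0,"wy": 0,"wz": 0,"hand": 0},{"tx": 0,"ty": 0,"tz": 0,"wx": 0,"wy": 0,"wz": 0,"hand": 0},{"tx": 0,"ty": 0,"tz": 0,"wx": 0,"wy": 0,"wz": 0,"hand": 0},{"tx": 0,"ty": 0,"tz": 0,"wx": 0,"wy": 0,"wz": 0,"hand": 0}])

```text
t: 30.55
position: [0.5782, 0.0209, 0.1154]
orientation: [3.141, -0.0, -0.155]
force: [7.6, -1.7, -6.0]
width: 0.0138
gripper_force: 40.0
```

Emit:
carry_out(steps=[{"tx": 0.04,"ty": 0,"tz": -0.05,"wx": 0,"wy": 0,"wz": 0,"hand": 0},{"tx": 0,"ty": 0,"tz": -0.05,"wx": 0,"wy": 0,"wz": 0,"hand": 0},{"tx": 0,"ty": 0,"tz": 0,"wx": 0,"wy": 0,"wz": 0,"hand": 0},{"tx": 0,"ty": 0,"tz": -0.05,"wx": 0,"wy": 0,"wz": 0,"hand": 0},{"tx": 0,"ty": 0,"tz": -0.05,"wx": 0,"wy": 0,"wz": 0,"hand": 0},{"tx": 0,"ty": 0,"tz": 0,"wx": 0,"wy": 0,"wz": 0,"hand": 0},{"tx": 0,"ty": 0,"tz": 0,"wx": 0,"wy": 0,"wz": 0,"hand": 0},{"tx": 0,"ty": 0,"tz": 0,"wx": 0,"wy": 0,"wz": 0,"hand": 0},{"tx": 0,"ty": 0,"tz": 0,"wx": 0,"wy": 0,"wz": 0,"hand": 0},{"tx": 0,"ty": 0,"tz": 0,"wx": 0,"wy": 0,"wz": 0,"hand": 0}])

```text
t: 31.55
position: [0.5784, 0.0212, 0.1121]
orientation: [-3.142, 0.001, -0.155]
force: [5.8, -1.2, -2.3]
width: 0.0139
gripper_force: 40.0
```

Emit:
carry_out(steps=[{"tx": 0.04,"ty": 0,"tz": -0.05,"wx": 0,"wy": 0,"wz": 0,"hand": 0},{"tx": 0,"ty": 0,"tz": 0,"wx": 0,"wy": 0,"wz": 0,"hand": 0},{"tx": 0,"ty": 0,"tz": -0.05,"wx": 0,"wy": 0,"wz": 0,"hand": 0},{"tx": 0,"ty": 0,"tz": 0,"wx": 0,"wy": 0,"wz": 0,"hand": 0},{"tx": 0,"ty": 0,"tz": -0.05,"wx": 0,"wy": 0,"wz": 0,"hand": 0},{"tx": 0,"ty": 0,"tz": 0,"wx": 0,"wy": 0,"wz": 0,"hand": 0},{"tx": 0,"ty": 0,"tz": 0,"wx": 0,"wy": 0,"wz": 0,"hand": 0},{"tx": 0,"ty": 0,"tz": 0,"wx": 0,"wy": 0,"wz": 0,"hand": 0},{"tx": 0,"ty": 0,"tz": 0,"wx": 0,"wy": 0,"wz": 0,"hand": 0},{"tx": 0,"ty": 0,"tz": 0,"wx": 0,"wy": 0,"wz": 0,"hand": 0}])

```text
t: 32.55
position: [0.5787, 0.0213, 0.1093]
orientation: [-3.142, 0.002, -0.155]
force: [-2.3, 0.8, -1.8]
width: 0.0138
gripper_force: 40.0
```

Emit:
carry_out(steps=[{"tx": 0,"ty": 0,"tz": -0.05,"wx": 0,"wy": 0,"wz": 0,"hand": 0},{"tx": 0,"ty": 0,"tz": 0,"wx": 0,"wy": 0,"wz": 0,"hand": 0},{"tx": 0,"ty": 0,"tz": -0.05,"wx": 0,"wy": 0,"wz": 0,"hand": 0},{"tx": 0,"ty": 0,"tz": 0,"wx": 0,"wy": 0,"wz": 0,"hand": 0},{"tx": 0,"ty": 0,"tz": 0,"wx": 0,"wy": 0,"wz": 0,"hand": 0},{"tx": 0,"ty": 0,"tz": 0,"wx": 0,"wy": 0,"wz": 0,"hand": 0},{"tx": 0,"ty": 0,"tz": 0,"wx": 0,"wy": 0,"wz": 0,"hand": 0},{"tx": 0,"ty": 0,"tz": 0,"wx": 0,"wy": 0,"wz": 0,"hand": 0},{"tx": 0,"ty": 0,"tz": 0,"wx": 0,"wy": 0,"wz": 0,"hand": 0},{"tx": 0,"ty": 0,"tz": 0,"wx": 0,"wy": 0,"wz": 0,"hand": 0}])

```text
t: 33.55
position: [0.5789, 0.0213, 0.1074]
orientation: [-3.141, 0.001, -0.155]
force: [-5.4, 0.8, 1.4]
width: 0.0141
gripper_force: 40.0
```

Emit:
carry_out(steps=[{"tx": -0.02,"ty": 0,"tz": -0.04,"wx": 0,"wy": 0,"wz": 0,"hand": 0},{"tx": 0,"ty": 0,"tz": 0,"wx": 0,"wy": 0,"wz": 0,"hand": 0},{"tx": 0,"ty": 0,"tz": -0.04,"wx": 0,"wy": 0,"wz": 0,"hand": 0},{"tx": 0,"ty": 0,"tz": 0,"wx": 0,"wy": 0,"wz": 0,"hand": 0},{"tx": 0,"ty": 0,"tz": 0,"wx": 0,"wy": 0,"wz": 0,"hand": 0},{"tx": 0,"ty": 0,"tz": 0,"wx": 0,"wy": 0,"wz": 0,"hand": 0},{"tx": 0,"ty": 0,"tz": 0,"wx": 0,"wy": 0,"wz": 0,"hand": 0},{"tx": 0,"ty": 0,"tz": 0,"wx": 0,"wy": 0,"wz": 0,"hand": 0},{"tx": 0,"ty": 0,"tz": 0,"wx": 0,"wy": 0,"wz": 0,"hand": 0},{"tx": 0,"ty": 0,"tz": 0,"wx": 0,"wy": 0,"wz": 0,"hand": 0}])

```text
t: 34.55
position: [0.5789, 0.0212, 0.106]
orientation: [-3.141, 0.001, -0.155]
force: [-4.5, 1.2, 1.1]
width: 0.0138
gripper_force: 40.0
```

Emit:
carry_out(steps=[{"tx": -0.02,"ty": 0,"tz": -0.04,"wx": 0,"wy": 0,"wz": 0,"hand": 0},{"tx": 0,"ty": 0,"tz": 0,"wx": 0,"wy": 0,"wz": 0,"hand": 0},{"tx": 0,"ty": 0,"tz": -0.04,"wx": 0,"wy": 0,"wz": 0,"hand": 0},{"tx": 0,"ty": 0,"tz": 0,"wx": 0,"wy": 0,"wz": 0,"hand": 0},{"tx": 0,"ty": 0,"tz": 0,"wx": 0,"wy": 0,"wz": 0,"hand": 0},{"tx": 0,"ty": 0,"tz": 0,"wx": 0,"wy": 0,"wz": 0,"hand": 0},{"tx": 0,"ty": 0,"tz": 0,"wx": 0,"wy": 0,"wz": 0,"hand": 0},{"tx": 0,"ty": 0,"tz": 0,"wx": 0,"wy": 0,"wz": 0,"hand": 0},{"tx": 0,"ty": 0,"tz": 0,"wx": 0,"wy": 0,"wz": 0,"hand": 0},{"tx": 0,"ty": 0,"tz": 0,"wx": 0,"wy": 0,"wz": 0,"hand": 0}])

```text
t: 35.55
position: [0.5789, 0.0212, 0.105]
orientation: [-3.141, -0.0, -0.155]
force: [-6.5, 0.9, 7.3]
width: 0.0142
gripper_force: 40.0
```

The stop is felt (7 N at z 0.105), so I'll release and lift.

Emit:
carry_out(steps=[{"tx": 0,"ty": 0,"tz": 0,"wx": 0,"wy": 0,"wz": 0,"hand": 45},{"tx": 0,"ty": 0,"tz": 0,"wx": 0,"wy": 0,"wz": 0,"hand": 45},{"tx": 0,"ty": 0,"tz": 0,"wx": 0,"wy": 0,"wz": 0,"hand": 45},{"tx": 0,"ty": 0,"tz": 0,"wx": 0,"wy": 0,"wz": 0,"hand": 45},{"tx": 0,"ty": 0,"tz": 0,"wx": 0,"wy": 0,"wz": 0,"hand": 45},{"tx": 0,"ty": 0,"tz": 0,"wx": 0,"wy": 0,"wz": 0,"hand": 45},{"tx": 0,"ty": 0,"tz": 0.3,"wx": 0,"wy": 0,"wz": 0,"hand": 45},{"tx": 0,"ty": 0,"tz": 0.5,"wx": 0,"wy": 0,"wz": 0,"hand": 45},{"tx": 0,"ty": 0,"tz": 0.6,"wx": 0,"wy": 0,"wz": 0,"hand": 45},{"tx": 0,"ty": 0,"tz": 0.6,"wx": 0,"wy": 0,"wz": 0,"hand": 45}])

```text
t: 36.55
position: [0.5791, 0.0211, 0.1459]
orientation: [-3.141, -0.001, -0.155]
force: [-0.0, 0.7, 0.4]
width: 0.0395
gripper_force: 0.0
```

Emit:
carry_out(steps=[{"tx": -0.5,"ty": 0,"tz": 0.8,"wx": 0,"wy": 0,"wz": 0,"hand": 45},{"tx": -0.5,"ty": 0,"tz": 0.8,"wx": 0,"wy": 0,"wz": 0,"hand": 45},{"tx": -0.5,"ty": 0,"tz": 0.8,"wx": 0,"wy": 0,"wz": 0,"hand": 45},{"tx": -0.5,"ty": 0,"tz": 0.8,"wx": 0,"wy": 0,"wz": 0,"hand": 45},{"tx": -0.5,"ty": 0,"tz": 0,"wx": 0,"wy": 0,"wz": 0,"hand": 45},{"tx": 0,"ty": 0,"tz": 0,"wx": 0,"wy": 0,"wz": 0,"hand": 45},{"tx": 0,"ty": 0,"tz": 0,"wx": 0,"wy": 0,"wz": 0,"hand": 45},{"tx": 0,"ty": 0,"tz": 0,"wx": 0,"wy": 0,"wz": 0,"hand": 45},{"tx": 0,"ty": 0,"tz": 0,"wx": 0,"wy": 0,"wz": 0,"hand": 45},{"tx": 0,"ty": 0,"tz": 0,"wx": 0,"wy": 0,"wz": 0,"hand": 45}])

```text
t: 37.55
position: [0.5288, 0.0212, 0.2079]
orientation: [-3.142, 0.001, -0.155]
force: [-0.2, 1.0, -0.6]
width: 0.0395
gripper_force: 0.0
```

Run:
```python
from h import *
S=cal('scene');a=eyes.read_camera('scene')[:,:,::-1]
q=proj(S,[.5708,.0222,.1])[0];x,y=int(q[0]-40),int(q[1]-40)
cv2.imwrite('pics/fin.png',cv2.resize(a[y:y+80,x:x+80],(560,560),interpolation=cv2.INTER_CUBIC))
for z in(.126,.08,.032):print(z,(proj(S,[.5708+(.007 if z>.1 else 0),.0222,z])[0]-[x,y])*7)
```

```text
0.126 [274.22822156 240.78836061]
0.08 [285.09059067 334.27971892]
0.032 [283.07699288 444.22930752]
```

View pics/fin.png

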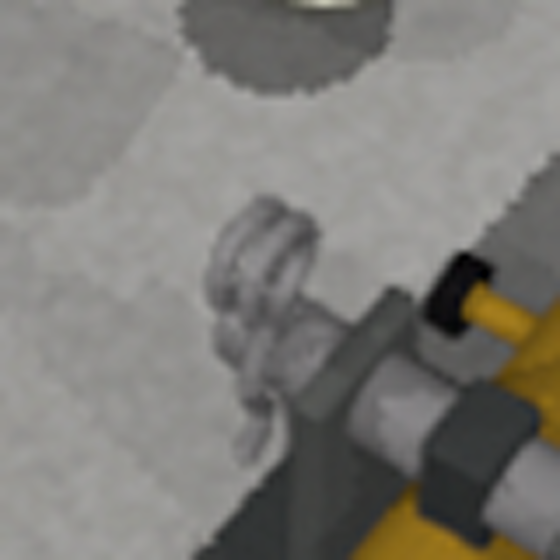

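The clip sits upright on the shaft: coil at (265,255), bent leg snapped round with its flared end at (250,445), fully down, gripper clear. Handing in.

```bash
python3 -c "
from station import bot
print(bot.job_done())"
```

```text
the job is handed in; nothing more can be done
None
```

The pin is pushed home and the R-clip is snapped round the shaft, fully down and released. I handed the job in at about 38 s; no verdict came back, and I viewed 11 pictures, one over the limit of 10.

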